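Find the tin that rattles and hold it out over the banding wheel

ROBOT

A 6-joint arm with a two-finger parallel gripper is mounted at the origin on the work surface. World frame = base frame: x ahead of the robot, y to its left, z up, the work surface at z = 0. Lengths are in m, angles in degrees, forces in N, time in s.
With the tool pointing down it reaches from about 0.35 to 0.875 m from the base axis. Payload 4.2 kg.
Tool frame: the origin (TCP) lies midway between the tips of the shut fingers; the grasp point (between the pads) lies 19 mm behind it; z points along the fingers, y is the line along which they close (so a half turn about z gives the same grasp; the last joint's range is limited). The gripper opens to 87 mm and grips with 3 to 60 N. Pads are 19 mm wide; open, the fingers measure 117 mm over their backs; the gripper's body (75 mm by 190 mm) begins 51 mm behind the grasp point.
Start: joints at [-53.996, 22.042, 0.453, 0, -68.411, -14.817], TCP at [0.226, -0.583, 0.223] pointing down, gripper open.
Joint ranges: [-179.83, 179.83], [-69.29, 118.12], [-61.27, 80.66], [-181.25, 117.63], [-171.15, -9.14], [-177.46, 177.46]. Speed limits (degrees/s): [159.86, 159.86, 180, 180, 180, 180].

INTERFACE

Orientations are given as a 3x3 rotation matrix whose columns are the frame's x, y, z axes.
In Python, from station import r, cams gives the robot as it stands.
- The arm moves only by the tool play_rows, never from a script. Its argument "commands" is text: rows parted by semicolons, each of 6 numbers parted by spaces: the shift along the world's x, y, z normalised to -1 to 1, where 1 is 30 mm, then the turn, a rotation vector about the world's x, y, z normalised to -1 to 1, where 1 is 0.15 rad. A call has 1 to 20 rows; each row shifts and turns the commanded pose from where the row before left it; what a row does not reach is not made up. A row lasts 1/10 s, in which the tool goes at most 50 mm and 8.59 degrees, less where a joint would pass 70% of its speed; a pose out of reach is approached as far as the arm can. A call with a number of a shift or a turn outside -1 to 1 is refused whole. A call with a gripper value outside its range is refused whole. "grip" is the finger opening in mm, from 0 to 87, set as the call begins (left out, the last holds). The fingers move at their own pace and stop on an object; the grip force is fixed at half the most. Time passes only in rows, so rows that do not move let the fingers close. It gives the time, the measured TCP pose, the force, the opening and the grip force at its end, in the units of the state.
- r.sense(): the state, without advancing time (a new reading comes with each control period).
- cams.capture(name): name is "scene" or "top"; returns (picture, depth): 384x512x3 uint8, blue, green, red; 384x512 float32, m along the optical axis (not along the pixel's ray), 0 where there is no reading.
- cams.camera_info(name): a dict with "mtx" (3x3 intrinsics, pixels), "R" (3x3) and "t" (3): a world point X has camera coordinates R X + t. Camera axes: x right, y down, z forward; pixel columns grow to the right and rows downward; lengths in m; the calibration is good to about 2 mm. A picture is of the moment at which its call begins. camera_info takes no time and is no camera call.
- r.finish_job(): hands the job in; it is judged then, once.
The state is a dict: "time_s": time; "joints": joint angles; "joint_velocities": joint speeds; "effort": joint torques, N m; "tcp_pos": TCP position; "ee_rot": TCP orientation; "wrist_force": force on the tool from outside, world axes, zero at the start; "moment": the same for the moment, N m; "gripper_width": opening from 0.0 (shut) to 1.0 (fully open); "gripper_force": force on a finger pad.
Only numpy, scipy, OpenCV 4.12 (cv2) and the standard library are available. Lean on these libraries where they do the work, as an engineer would, in place of code of your own. Each camera call takes 0.05 s, during which the arm holds its last target. There are 200 camera calls.

TASK

One of the three sealed tins has a loose steel ball in it: take them in turn, first the one on the white tile, then green, then blue, and lift each one clear, tip its far end (the end away from the robot) down by about 25 degrees, then its near end down likewise, feeling for the rattle. Stand each tin back upright where you took it before taking the next, and finish with only the one that rattles held level in the gripper over the middle of the banding wheel, about 10 cm above it, still and not put down: the program ends while holding it. Leave the clay cup, the glaze jar and the brush alone.

Things in the scene. Friction and masses are not known exactly. Their poses are not given: they have to be found in the camera images.
- tin_a_center (a point): Sealed tin, steel with yellow lid, 100 (x) x 46 (y) x 50 tall, 0.2-0.76 kg, upright on a tile. Point: its centre, 25 above its underside; x to its far end (within 0.45 rad of straight ahead), z up. The three look alike, weights differ at random. In one, a loose 34 mm, 0.16 kg steel ball rolls up to 58 mm along x when tipped; in the others nothing moves and the mass is centred
- tin_b_center (a point): Sealed tin, steel with yellow lid, 100 (x) x 46 (y) x 50 tall, 0.2-0.76 kg, upright on a tile. Point: its centre, 25 above its underside; x to its far end (within 0.45 rad of straight ahead), z up. The three look alike, weights differ at random. In one, a loose 34 mm, 0.16 kg steel ball rolls up to 58 mm along x when tipped; in the others nothing moves and the mass is centred
- tin_c_center (a point): Sealed tin, steel with yellow lid, 100 (x) x 46 (y) x 50 tall, 0.2-0.76 kg, upright on a tile. Point: its centre, 25 above its underside; x to its far end (within 0.45 rad of straight ahead), z up. The three look alike, weights differ at random. In one, a loose 34 mm, 0.16 kg steel ball rolls up to 58 mm along x when tipped; in the others nothing moves and the mass is centred
- tile_white: white glazed tile lying fixed on the table, 110 x 110, 8 thick, sides along x and y, a tin stands on it; origin at the centre of its underside
- tile_green: green glazed tile lying fixed on the table, 110 x 110, 8 thick, sides along x and y, a tin stands on it; origin at the centre of its underside
- tile_blue: blue glazed tile lying fixed on the table, 110 x 110, 8 thick, sides along x and y, a tin stands on it; origin at the centre of its underside
- wheel_top (a point): potter's banding wheel: fixed aluminium disc 140 in diameter, 12 thick, on a dark stem; this point is the middle of its top face, 58 above the table
- clay_cup: terracotta cup, 72 across, 65 tall, a bystander to leave alone; origin at the centre of its underside
- glaze_jar: closed amber glass jar, 56 across, 70 tall, a bystander to leave alone; origin at the centre of its underside
- brush: brush 170 long lying on the table, a bystander to leave alone; origin under its middle, x along it
There are look-alikes about, which are no part of the job. Of the things like the tile_blue, leave any that is brown or yellow; of the rest the larger one is meant.

How it is judged:
By the outcome, as a careful person would: the job done as asked, in the order asked, and still so for the second after the job is handed in, while the arm keeps its last pose, push and grip.
It also fails if it takes over 72 s, if anything falls off the work surface, if the arm or the gripper's body presses on something with over 40 N, if the wrist force passes 120 N, or if a joint passes its speed limit or range.

## Working session

There is one attempt and no reset: what is moved stays moved. The work goes in short steps, Python scripts to look and compute and a tool call to move; the robot and the scene stay as the last step left them, time stands still between calls to the robot, and variables do not carry over. Pictures are saved under pics/ and viewed, at most 10 in all, crops included, and the job is handed in when it is done.

Besides the shell and the picture viewer there is one more tool, called after "Emit:" in YAML: its name, and indented under it one key for each argument. play_rows: Moves the arm, as the interface text tells. Scaled input: -1 to 1 covers 30 mm each way for a shift and 0.15 rad each way for a turn. Its arguments: {"type":"object","properties":{"commands":{"type":"string"},"grip":{"type":"number"}},"required":["commands"]}

```bash
mkdir -p pics; ls; python3 - <<'E'
from station import r,cams
import cv2,numpy as np
for n in("top","scene"):
    p,d=cams.capture(n);cv2.imwrite(f"pics/{n}0.png",p);np.save(f"pics/{n}0.npy",d)
    c=cams.camera_info(n);print(n,np.round(c["mtx"],1).tolist(),np.round(c["R"],3).tolist(),np.round(c["t"],3))
s=r.sense();print(s["time_s"],s["tcp_pos"],np.round(s["ee_rot"],3),s["wrist_force"],s["moment"])
E
```

```text
pics
top [[354.0, 0.0, 254.1], [0.0, 354.0, 189.5], [0.0, 0.0, 1.0]] [[0.019, -1.0, -0.007], [-0.995, -0.018, -0.097], [0.097, 0.009, -0.995]] [-0.077  0.514  0.882]
scene [[411.5, 0.0, 263.3], [0.0, 411.5, 195.5], [0.0, 0.0, 1.0]] [[0.858, 0.514, 0.022], [0.328, -0.514, -0.792], [-0.396, 0.687, -0.61]] [-0.421 -0.149  1.272]
0.1 [ 0.2257189  -0.58222659  0.22155917] [[-0.932 -0.361 -0.001]
 [-0.361  0.932  0.002]
 [ 0.     0.002 -1.   ]] [-0.19931953 -0.24320921 -0.03089647] [ 0.0364053   0.05643312 -0.01163909]
```

View pics/top0.png

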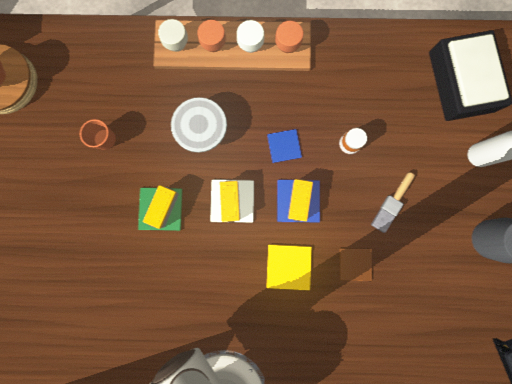

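View pics/scene0.png

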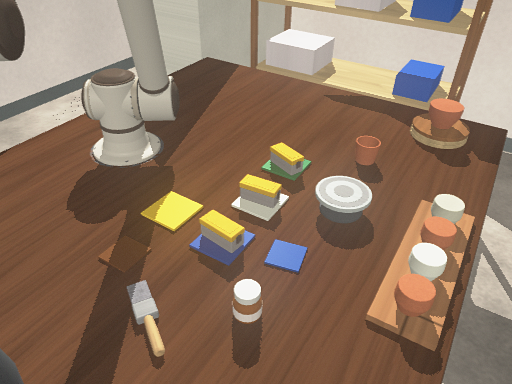

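The top view shows tins on the green tile (160,209), the white tile (232,201) and the larger blue tile (299,201), with the wheel at (199,125). The scene view agrees with this. The small blue tile and the yellow tile are the look-alikes.

```bash
cat > h.py <<'E'
import cv2,numpy as np
from station import r,cams
def ray(n,uv,z):
    c=cams.camera_info(n);R,t=c["R"],c["t"];C=-R.T@t
    uv=np.atleast_2d(np.asarray(uv,float));d=np.c_[uv,np.ones(len(uv))]@np.linalg.inv(c["mtx"]).T@R
    return C+d*((z-C[2])/d[:,2])[:,None]
def world(n,d):
    c=cams.camera_info(n);v,u=np.mgrid[:d.shape[0],:d.shape[1]]
    P=(np.stack([u,v,np.ones_like(u)],-1)@np.linalg.inv(c["mtx"]).T)*d[...,None]
    return (P-c["t"])@c["R"]
def tins(n,p,d,zlo=.045,zhi=.07):
    h=cv2.cvtColor(p,cv2.COLOR_BGR2HSV);W=world(n,d)
    m=cv2.inRange(h,(18,130,90),(35,255,255));m[(W[...,2]<zlo)|(W[...,2]>zhi)]=0
    k,l,st,ce=cv2.connectedComponentsWithStats(m);out=[]
    for i in range(1,k):
        if st[i,4]<150: continue
        ys,xs=np.where(l==i);P=ray(n,np.c_[xs,ys],.058)[:,:2]
        (c,s,a)=cv2.minAreaRect((P*1000).astype(np.float32))
        b=cv2.boxPoints((c,s,a));e=max(b[1]-b[0],b[2]-b[1],key=np.linalg.norm);e=e*np.sign(e[0])
        out.append((np.round(c,1),np.round(s,1),round(np.degrees(np.arctan2(e[1],e[0])),1),round(float(np.median(W[l==i][:,2])),4)))
    return out
E
python3 - <<'E'
from h import *
for n in("top","scene"):
    p,d=cv2.imread(f"pics/{n}0.png"),np.load(f"pics/{n}0.npy")
    print(n,*tins(n,p,d),sep="\n")
    W=world(n,d);h=cv2.cvtColor(p,cv2.COLOR_BGR2HSV)
    m=((abs(W[...,2]-.058)<.012)&(h[...,1]<60)&(W[...,0]>.55)&(W[...,0]<.8)&(W[...,1]>0)&(W[...,1]<.3)).astype(np.uint8)
    cs=cv2.findContours(m,0,2)[0];c=max(cs,key=cv2.contourArea);q=(ray(n,c[:,0],.058)[:,:2]*1000).astype(np.float32)
    print("wheel",cv2.minEnclosingCircle(q))
    for nm,lo,hi in(("g",(45,80,30),(85,255,255)),("b",(105,120,50),(130,255,255))):
        k,l,st,ce=cv2.connectedComponentsWithStats(cv2.inRange(h,lo,hi))
        for i in range(1,k):
            if st[i,4]>300:
                ys,xs=np.where(l==i);print(nm,st[i,4],[np.round(v,0) for v in cv2.minAreaRect((ray(n,np.c_[xs,ys],.008)[:,:2]*1000).astype(np.float32))])
E
```

```text
top
(array([ 489.4, -181.7]), array([45. , 99.8]), np.float32(-8.2), 0.0583)
(array([483.2,  -6.9]), array([99.2, 43.9]), np.float32(4.5), 0.0582)
(array([466. , 164.6]), array([ 46.7, 100.4]), np.float32(-21.5), 0.058)
wheel ((674.8340454101562, 74.51300048828125), 70.35354614257812)
g 836 [array([463., 178.]), array([109., 110.]), np.float64(0.0)]
b 837 [array([ 636., -144.]), array([77., 77.]), np.float64(12.0)]
b 504 [array([ 490., -151.]), array([107.,  44.]), np.float64(1.0)]
scene
(array([472.1, 155.6]), array([ 56.4, 110.6]), np.float32(-21.4), 0.057)
(array([488.4, -15.4]), array([103.9,  58.4]), np.float32(3.5), 0.0571)
(array([ 493.9, -188.9]), array([ 53.4, 105.5]), np.float32(-8.4), 0.0575)
wheel ((678.5087280273438, 67.75418853759766), 75.31968688964844)
b 911 [array([ 389., 2406.]), array([312., 669.]), np.float64(6.0)]
b 1227 [array([ 617., 1068.]), array([172., 441.]), np.float64(1.0)]
b 747 [array([ 638., -149.]), array([76., 79.]), np.float64(11.0)]
```

Emit:
play_rows:
  commands: "0.2 0.4 0 0 0 -0.05; 0.43 0.96 -0.17 0 0 -0.1; 0.43 0.96 -0.17 0 0 -0.1; 0.43 0.96 -0.17 0 0 -0.1; 0.43 0.96 -0.17 0 0 -0.1; 0.43 0.96 -0.17 0 0 -0.1; 0.43 0.96 -0.17 0 0 -0.1; 0.43 0.96 -0.17 0 0 -0.1; 0.43 0.96 -0.17 0 0 -0.1; 0.43 0.96 -0.17 0 0 -0.1; 0.43 0.96 -0.17 0 0 -0.1; 0.43 0.96 -0.17 0 0 -0.1; 0.43 0.96 -0.17 0 0 -0.1; 0.43 0.96 -0.17 0 0 -0.1; 0.43 0.96 -0.17 0 0 -0.1; 0.43 0.96 -0.17 0 0 -0.1; 0.43 0.96 -0.17 0 0 -0.1; 0.43 0.96 -0.17 0 0 -0.1; 0.43 0.96 -0.17 0 0 -0.1; 0.43 0.96 -0.17 0 0 -0.1"
  grip: 87

```text
time_s: 2.1
tcp_pos: [0.4767, -0.0218, 0.1255]
ee_rot: [[-0.997, -0.077, -0.0], [-0.077, 0.997, 0.0], [0.0, 0.0, -1.0]]
wrist_force: [-0.6, -0.5, 0.3]
gripper_width: 0.999
gripper_force: 0.0
```

Emit:
play_rows:
  commands: "0.2 0.5 0 0 0 0; 0 0 0 0 0 0; 0 0 0 0 0 0"

```text
time_s: 2.4
tcp_pos: [0.4823, -0.0085, 0.1257]
ee_rot: [[-0.997, -0.078, -0.001], [-0.078, 0.997, -0.0], [0.001, -0.0, -1.0]]
wrist_force: [0.1, 0.8, -0.1]
gripper_width: 1.001
gripper_force: 0.0
```

```bash
cat >> h.py <<'E'
def st(goal=None,yaw=None):
    s=r.sense();R=np.array(s["ee_rot"]);p=np.array(s["tcp_pos"])
    print("t",round(s["time_s"],2),"tcp",np.round(p*1000,1),"F",np.round(s["wrist_force"],2),"M",np.round(s["moment"],3),"w",round(s["gripper_width"]*87,1),"q",np.round(s["joints"],0))
    y=R[:,1];cy=np.degrees(np.arctan2(-y[0],y[1]));print("toolyaw",round(cy,2),"z",np.round(R[:,2],3))
    if goal is not None: print("shift units",np.round((np.array(goal)-p*1000)/30,2),"turn z",round(np.radians((yaw-cy+90)%180-90)/.15,2))
    return s
E
python3 -c "
from h import *
st((483,-7,17),4.5)"
```

```text
t 2.4 tcp [482.3  -8.5 125.7] F [ 0.05  0.77 -0.1 ] M [-0.024  0.006  0.016] w 87.1 q [  18.   14.  -27.   -0.  -49. -104.]
toolyaw 4.46 z [-0.001 -0.    -1.   ]
shift units [ 0.02  0.05 -3.62] turn z 0.0
```

Emit:
play_rows:
  commands: "0.02 0.05 -0.3 0 0 0; 0 0 -0.6 0 0 0; 0 0 -0.6 0 0 0; 0 0 -0.6 0 0 0; 0 0 -0.6 0 0 0; 0 0 -0.5 0 0 0; 0 0 -0.3 0 0 0; 0 0 -0.12 0 0 0; 0 0 0 0 0 0"

```text
time_s: 3.3
tcp_pos: [0.4834, -0.0074, 0.0168]
ee_rot: [[-0.997, -0.077, -0.001], [-0.077, 0.997, -0.0], [0.001, -0.0, -1.0]]
wrist_force: [-0.9, -0.2, 0.2]
gripper_width: 0.999
gripper_force: 0.0
```

Emit:
play_rows:
  commands: "0 0 0 0 0 0; 0 0 0 0 0 0; 0 0 0 0 0 0; 0 0 0 0 0 0; 0 0 0 0 0 0; 0 0 0 0 0 0"
  grip: 20

```text
time_s: 3.9
tcp_pos: [0.4836, -0.007, 0.0171]
ee_rot: [[-0.997, -0.077, 0.0], [-0.077, 0.997, 0.0], [-0.0, 0.0, -1.0]]
wrist_force: [-0.4, 0.4, 0.4]
gripper_width: 0.538
gripper_force: 0.9
```

Emit:
play_rows:
  commands: "0 0 0 0 0 0; 0 0 0 0 0 0; 0 0 0.2 0 0 0; 0 0 0.4 0 0 0; 0 0 0.5 0 0 0; 0 0 0.5 0 0 0; 0 0 0.5 0 0 0; 0 0 0.5 0 0 0; 0 0 0.4 0 0 0; 0 0 0.3 0 0 0; 0 0 0.2 0 0 0; 0 0 0 0 0 0; 0 0 0 0 0 0; 0 0 0 0 0 0"

```text
time_s: 5.3
tcp_pos: [0.483, -0.0072, 0.1213]
ee_rot: [[-0.997, -0.077, -0.002], [-0.077, 0.997, -0.0], [0.002, -0.0, -1.0]]
wrist_force: [-0.4, 0.1, -5.9]
gripper_width: 0.526
gripper_force: 30.0
```

```bash
cat >> h.py <<'E'
def load(n=6):
    F=[];M=[]
    for i in range(n):
        s=r.sense();F.append(s["wrist_force"]);M.append(s["moment"]);cams.capture("top") if i<n-1 else 0
    F=np.mean(F,0);M=np.mean(M,0);R=np.array(s["ee_rot"])
    y=R[:,1];x=np.cross(y,[0,0,1]);tilt=np.degrees(np.arctan2(-(R[:,0]@[0,0,1])*np.sign(R[:,0]@x),np.hypot(*R[:2,0])))
    print("load t",round(s["time_s"],2),"tcp",np.round(np.array(s["tcp_pos"])*1000,1),"F",np.round(F,2),"M",np.round(M,3),"M.y",round(y@M,4),"tilt",round(tilt,1),"w",round(s["gripper_width"]*87,1),"gf",round(s["gripper_force"],1))
E
python3 -c "
from h import *
load()"
```

```text
load t 5.55 tcp [483.4  -7.1 121.7] F [-0.04  0.14 -5.79] M [-0.    -0.034 -0.006] M.y -0.0334 tilt 0.0 w 45.7 gf 30.0
```

Emit:
play_rows:
  commands: "0 0 0 -0.02 0.2 0; 0 0 0 -0.03 0.4 0; 0 0 0 -0.03 0.4 0; 0 0 0 -0.03 0.4 0; 0 0 0 -0.03 0.4 0; 0 0 0 -0.03 0.4 0; 0 0 0 -0.03 0.4 0; 0 0 0 -0.02 0.31 0; 0 0 0 0 0 0; 0 0 0 0 0 0; 0 0 0 0 0 0; 0 0 0 0 0 0"

```text
time_s: 6.75
tcp_pos: [0.4835, -0.007, 0.1224]
ee_rot: [[-0.904, -0.077, -0.421], [-0.071, 0.997, -0.032], [0.423, 0.001, -0.906]]
wrist_force: [0.6, 0.2, -6.0]
gripper_width: 0.531
gripper_force: 30.0
```

```bash
python3 -c "
from h import *
load()"
```

```text
load t 7.0 tcp [483.6  -7.  122.3] F [ 0.   -0.17 -5.69] M [ 0.125 -1.575  0.006] M.y -1.5804 tilt 25.0 w 45.6 gf 30.0
```

Emit:
play_rows:
  commands: "0 0 0 0.02 -0.2 0; 0 0 0 0.03 -0.4 0; 0 0 0 0.03 -0.4 0; 0 0 0 0.03 -0.4 0; 0 0 0 0.03 -0.4 0; 0 0 0 0.03 -0.4 0; 0 0 0 0.03 -0.4 0; 0 0 0 0.02 -0.31 0; 0 0 0 0 0 0; 0 0 0 0 0 0; 0 0 0 0 0 0"

```text
time_s: 8.1
tcp_pos: [0.484, -0.007, 0.1221]
ee_rot: [[-0.997, -0.078, -0.001], [-0.078, 0.997, -0.0], [0.001, -0.0, -1.0]]
wrist_force: [-1.0, -0.1, -6.3]
gripper_width: 0.523
gripper_force: 30.0
```

```bash
python3 -c "
from h import *
load()"
```

```text
load t 8.35 tcp [483.8  -7.  121.8] F [-0.07  0.03 -6.03] M [-0.017  0.    -0.007] M.y 0.0014 tilt 0.0 w 45.7 gf 30.0
```

Emit:
play_rows:
  commands: "0 0 0 0.02 -0.2 0; 0 0 0 0.03 -0.4 0; 0 0 0 0.03 -0.4 0; 0 0 0 0.03 -0.4 0; 0 0 0 0.03 -0.4 0; 0 0 0 0.03 -0.4 0; 0 0 0 0.03 -0.4 0; 0 0 0 0.02 -0.31 0; 0 0 0 0 0 0; 0 0 0 0 0 0; 0 0 0 0 0 0; 0 0 0 0 0 0"

```text
time_s: 9.55
tcp_pos: [0.4863, -0.0092, 0.1313]
ee_rot: [[-0.91, -0.078, 0.407], [-0.071, 0.997, 0.032], [-0.409, 0.0, -0.913]]
wrist_force: [-0.0, 0.4, -5.4]
gripper_width: 0.526
gripper_force: 30.0
```

```bash
python3 -c "
from h import *
load()"
```

```text
load t 9.8 tcp [485.5  -9.6 130.9] F [ 0.04  0.16 -5.46] M [-0.149  1.503 -0.008] M.y 1.5097 tilt -24.1 w 46.1 gf 30.0
```

Emit:
play_rows:
  commands: "0 0 0 -0.02 0.2 0; 0 0 0 -0.03 0.4 0; 0 0 0 -0.03 0.4 0; 0 0 0 -0.03 0.4 0; 0 0 0 -0.03 0.4 0; 0 0 0 -0.03 0.4 0; 0 0 0 -0.03 0.4 0; 0 0 0 -0.02 0.31 0; 0 0 0 0 0 0; 0 0 0 0 0 0; 0 0 0 0 0 0"

```text
time_s: 10.9
tcp_pos: [0.4847, -0.0097, 0.1308]
ee_rot: [[-0.997, -0.078, -0.017], [-0.078, 0.997, -0.0], [0.017, 0.001, -1.0]]
wrist_force: [-0.6, 0.2, -5.8]
gripper_width: 0.528
gripper_force: 30.0
```

```bash
python3 -c "
from h import *
load();st((483.5,-7,17),4.5)"
```

```text
load t 11.15 tcp [485.1  -9.7 131.2] F [-0.32  0.16 -5.7 ] M [-0.022 -0.118 -0.008] M.y -0.116 tilt 1.0 w 45.7 gf 30.0
t 11.15 tcp [485.1  -9.7 131.2] F [-0.29  0.37 -5.73] M [-0.078 -0.107 -0.043] w 45.7 q [  18.   14.  -25.   -0.  -51. -103.]
toolyaw 4.46 z [-0.017 -0.    -1.   ]
shift units [-0.05  0.09 -3.81] turn z 0.0
```

Emit:
play_rows:
  commands: "-0.02 0.04 0 -0.02 0.3 0; -0.03 0.04 0 -0.03 0.28 0; 0 0 0 0 0 0; 0 0 0 0 0 0; 0 0 0 0 0 0; 0 0 0 0 0 0"

```text
time_s: 11.75
tcp_pos: [0.4834, -0.0074, 0.1311]
ee_rot: [[-0.992, -0.078, -0.104], [-0.077, 0.997, -0.008], [0.105, 0.0, -0.995]]
wrist_force: [0.7, -0.2, -5.5]
gripper_width: 0.525
gripper_force: 30.0
```

```bash
python3 -c "
from h import *
load(10)"
```

```text
load t 12.2 tcp [483.8  -7.3 131. ] F [ 0.04  0.13 -5.89] M [ 0.006 -0.376 -0.008] M.y -0.3753 tilt 6.0 w 45.6 gf 30.0
```

Emit:
play_rows:
  commands: "0 0 0 0.02 -0.4 0; 0 0 0 0.05 -0.6 0; 0 0 0 0.03 -0.4 0; 0 0 0 0 0 0; 0 0 0 0 0 0; 0 0 0 0 0 0; 0 0 0 0 0 0; 0 0 0 0 0 0"

```text
time_s: 13.0
tcp_pos: [0.4843, -0.0072, 0.1309]
ee_rot: [[-0.991, -0.077, 0.105], [-0.077, 0.997, 0.007], [-0.105, -0.001, -0.994]]
wrist_force: [0.4, -0.2, -5.3]
gripper_width: 0.529
gripper_force: 30.0
```

```bash
python3 -c "
from h import *
load(10);st((483.5,-7,17),4.5)"
```

```text
load t 13.45 tcp [483.8  -7.3 131. ] F [ 0.07  0.15 -5.91] M [-0.04   0.347 -0.01 ] M.y 0.3486 tilt -6.1 w 45.7 gf 30.0
t 13.45 tcp [483.8  -7.3 131. ] F [-0.39 -0.01 -6.82] M [-0.034  0.365 -0.033] w 45.7 q [  19.   11.  -32.    2.  -42. -107.]
toolyaw 4.44 z [ 0.105  0.007 -0.994]
shift units [-0.01  0.01 -3.8 ] turn z 0.01
```

Emit:
play_rows:
  commands: "0 0 0 -0.03 0.35 0; 0 0 -0.3 -0.03 0.36 0; 0 0 -0.6 0 0 0; 0 0 -0.6 0 0 0; 0 0 -0.6 0 0 0; 0 0 -0.6 0 0 0; 0 0 -0.4 0 0 0; 0 0 -0.2 0 0 0; 0 0 -0.2 0 0 0; 0 0 0 0 0 0; 0 0 0 0 0 0"

```text
time_s: 14.55
tcp_pos: [0.4844, -0.0072, 0.0265]
ee_rot: [[-0.997, -0.078, 0.0], [-0.078, 0.997, -0.002], [0.0, -0.002, -1.0]]
wrist_force: [0.1, -0.1, -6.2]
gripper_width: 0.525
gripper_force: 30.0
```

```bash
python3 -c "
from h import *
load(2);st((483.5,-7,17.5),4.5)"
```

```text
load t 14.6 tcp [484.4  -7.2  26.6] F [ 0.5   0.42 -6.09] M [ 0.018 -0.097 -0.011] M.y -0.0979 tilt -0.0 w 45.7 gf 30.0
t 14.6 tcp [484.4  -7.2  26.6] F [ 0.87  0.97 -5.98] M [ 0.022 -0.076 -0.032] w 45.7 q [  18.   23.  -33.    0.  -34. -104.]
toolyaw 4.46 z [ 0.    -0.002 -1.   ]
shift units [-0.03  0.01 -0.3 ] turn z 0.0
```

Emit:
play_rows:
  commands: "-0.03 0 -0.1 0 0 0; 0 0 -0.1 0 0 0; 0 0 -0.07 0 0 0; 0 0 0 0 0 0; 0 0 0 0 0 0"

```text
time_s: 15.1
tcp_pos: [0.483, -0.0073, 0.0179]
ee_rot: [[-0.997, -0.078, -0.001], [-0.078, 0.997, -0.002], [0.001, -0.002, -1.0]]
wrist_force: [0.7, 0.3, -6.0]
gripper_width: 0.524
gripper_force: 30.0
```

Emit:
play_rows:
  commands: "0 0 0 0 0 0; 0 0 0 0 0 0; 0 0 0 0 0 0; 0 0 0 0 0 0; 0 0 0 0 0 0; 0 0 0 0 0 0"
  grip: 87

```text
time_s: 15.7
tcp_pos: [0.483, -0.0073, 0.0181]
ee_rot: [[-0.997, -0.078, -0.001], [-0.078, 0.997, -0.002], [0.001, -0.002, -1.0]]
wrist_force: [0.2, -0.1, -1.0]
gripper_width: 0.956
gripper_force: 0.0
```

Emit:
play_rows:
  commands: "0 0 0.2 0 0 0; 0 0 0.5 0 0 0; 0 0 0.6 0 0 0; 0 0 0.7 0 0 0; 0 0 0.7 0 0 0; -0.02 0.2 0.4 0 0 -0.1; -0.08 0.7 0 0 0 -0.4; -0.08 0.7 0 0 0 -0.4; -0.08 0.7 0 0 0 -0.4; -0.08 0.7 0 0 0 -0.4; -0.08 0.7 0 0 0 -0.4; -0.08 0.7 0 0 0 -0.4; -0.08 0.7 0 0 0 -0.4; -0.02 0.4 0 0 0 -0.1; 0 0.2 0 0 0 0; 0 0 0 0 0 0; 0 0 0 0 0 0"

```text
time_s: 17.4
tcp_pos: [0.4648, 0.1633, 0.111]
ee_rot: [[-0.931, 0.364, -0.002], [0.364, 0.931, -0.001], [0.001, -0.002, -1.0]]
wrist_force: [-0.2, 0.3, -0.0]
gripper_width: 1.0
gripper_force: 0.0
```

```bash
python3 - <<'E'
from h import *
st((466,164.6,17),-21.5)
p,d=cams.capture("top");print(*tins("top",p,d),sep="\n");cv2.imwrite("pics/top1.png",p)
p,d=cams.capture("scene");print(*tins("scene",p,d),sep="\n");cv2.imwrite("pics/sc1.png",p)
E
```

```text
t 17.4 tcp [464.8 163.3 111. ] F [-0.19  0.31 -0.01] M [-0.062 -0.024 -0.012] w 87.0 q [  38.   16.  -27.   -0.  -47. -150.]
toolyaw -21.34 z [-0.002 -0.001 -1.   ]
shift units [ 0.04  0.04 -3.13] turn z -0.02
(array([ 489.8, -181.7]), array([ 45.1, 100.7]), np.float32(-8.4), 0.0582)
(array([482.7,  -7.6]), array([98.8, 43.9]), np.float32(4.7), 0.0582)
(array([472. , 155.5]), array([ 56.5, 110.5]), np.float32(-21.4), 0.0569)
(array([488.2, -16.4]), array([103.9,  59. ]), np.float32(4.3), 0.0571)
(array([ 494.2, -188.8]), array([ 53.1, 105.9]), np.float32(-8.4), 0.0575)
```

View pics/sc1.png

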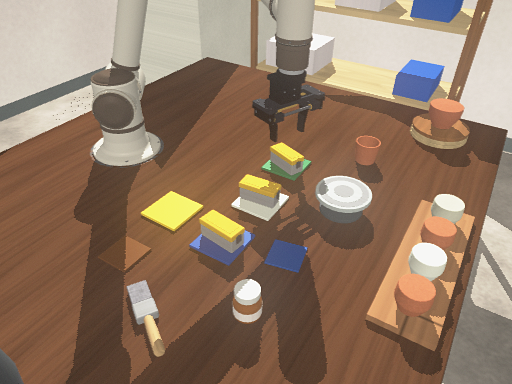

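The white tin is back upright at its spot (260,195), and the open gripper hangs above the green tile's tin at (285,160).

Emit:
play_rows:
  commands: "0.04 0.04 -0.3 0 0 -0.02; 0 0 -0.6 0 0 0; 0 0 -0.6 0 0 0; 0 0 -0.6 0 0 0; 0 0 -0.5 0 0 0; 0 0 -0.33 0 0 0; 0 0 -0.2 0 0 0; 0 0 0 0 0 0; 0 0 0 0 0 0"

```text
time_s: 18.4
tcp_pos: [0.4665, 0.165, 0.0173]
ee_rot: [[-0.93, 0.367, -0.001], [0.367, 0.93, -0.001], [0.001, -0.001, -1.0]]
wrist_force: [0.3, -0.2, -0.1]
gripper_width: 1.003
gripper_force: 0.0
```

Emit:
play_rows:
  commands: "0 0 0 0 0 0; 0 0 0 0 0 0; 0 0 0 0 0 0; 0 0 0 0 0 0; 0 0 0 0 0 0; 0 0 0 0 0 0; 0 0 0 0 0 0; 0 0 0 0 0 0"
  grip: 20

```text
time_s: 19.2
tcp_pos: [0.4664, 0.1652, 0.0171]
ee_rot: [[-0.93, 0.367, -0.001], [0.367, 0.93, -0.001], [0.001, -0.001, -1.0]]
wrist_force: [0.2, 0.9, -0.7]
gripper_width: 0.53
gripper_force: 30.0
```

Emit:
play_rows:
  commands: "0 0 0.2 0 0 0; 0 0 0.4 0 0 0; 0 0 0.5 0 0 0; 0 0 0.5 0 0 0; 0 0 0.5 0 0 0; 0 0 0.5 0 0 0; 0 0 0.4 0 0 0; 0 0 0.3 0 0 0; 0 0 0.2 0 0 0; 0 0 0 0 0 0; 0 0 0 0 0 0; 0 0 0 0 0 0"

```text
time_s: 20.4
tcp_pos: [0.4656, 0.1646, 0.1213]
ee_rot: [[-0.93, 0.367, -0.003], [0.367, 0.93, -0.002], [0.002, -0.003, -1.0]]
wrist_force: [0.6, -0.7, -4.9]
gripper_width: 0.527
gripper_force: 30.0
```

```bash
python3 -c "
from h import *
load()"
```

```text
load t 20.65 tcp [466.  164.8 121.7] F [ 0.11 -0.28 -4.05] M [-0.034 -0.049  0.01 ] M.y -0.0581 tilt 0.1 w 46.0 gf 30.0
```

Emit:
play_rows:
  commands: "0 0 0 0.07 0.19 0; 0 0 0 0.146 0.372 0; 0 0 0 0.146 0.372 0; 0 0 0 0.146 0.372 0; 0 0 0 0.146 0.372 0; 0 0 0 0.146 0.372 0; 0 0 0 0.146 0.372 0; 0 0 0 0.11 0.28 0; 0 0 0 0 0 0; 0 0 0 0 0 0; 0 0 0 0 0 0; 0 0 0 0 0 0"

```text
time_s: 21.85
tcp_pos: [0.4658, 0.1651, 0.1223]
ee_rot: [[-0.844, 0.365, -0.394], [0.332, 0.931, 0.152], [0.422, -0.002, -0.907]]
wrist_force: [-0.3, -0.4, -3.8]
gripper_width: 0.524
gripper_force: 30.0
```

```bash
python3 -c "
from h import *
load();st()"
```

```text
load t 22.1 tcp [466.  165.  122.2] F [ 0.   -0.18 -3.81] M [-0.519 -1.301  0.002] M.y -1.4011 tilt 25.0 w 46.0 gf 30.0
t 22.1 tcp [466.  165.  122.2] F [ 0.24 -0.62 -4.24] M [-0.491 -1.293 -0.002] w 46.0 q [  26.   26.   -6.  -19.  -76. -130.]
toolyaw -21.42 z [-0.394  0.152 -0.906]
```

Emit:
play_rows:
  commands: "0 0 0 -0.07 -0.19 0; 0 0 0 -0.146 -0.372 0; 0 0 0 -0.146 -0.372 0; 0 0 0 -0.146 -0.372 0; 0 0 0 -0.146 -0.372 0; 0 0 0 -0.146 -0.372 0; 0 0 0 -0.146 -0.372 0; 0 0 0 -0.11 -0.28 0; 0 0 0 0 0 0; 0 0 0 0 0 0; 0 0 0 0 0 0; 0 0 0 0 0 0"

```text
time_s: 23.3
tcp_pos: [0.4666, 0.1649, 0.122]
ee_rot: [[-0.93, 0.367, -0.002], [0.367, 0.93, -0.001], [0.002, -0.002, -1.0]]
wrist_force: [-0.4, -0.3, -3.2]
gripper_width: 0.525
gripper_force: 30.0
```

```bash
python3 -c "
from h import *
load(8)"
```

```text
load t 23.65 tcp [466.2 164.8 121.9] F [-0.08 -0.06 -3.52] M [-0.045 -0.057  0.02 ] M.y -0.0691 tilt 0.1 w 45.7 gf 30.0
```

Emit:
play_rows:
  commands: "0 0 0 -0.07 -0.19 0; 0 0 0 -0.146 -0.372 0; 0 0 0 -0.146 -0.372 0; 0 0 0 -0.146 -0.372 0; 0 0 0 -0.146 -0.372 0; 0 0 0 -0.146 -0.372 0; 0 0 0 -0.146 -0.372 0; 0 0 0 -0.11 -0.28 0; 0 0 0 0 0 0; 0 0 0 0 0 0; 0 0 0 0 0 0; 0 0 0 0 0 0"

```text
time_s: 24.85
tcp_pos: [0.4922, 0.1447, 0.1557]
ee_rot: [[-0.892, 0.329, 0.311], [0.309, 0.944, -0.114], [-0.331, -0.005, -0.944]]
wrist_force: [-0.3, 0.4, -3.4]
gripper_width: 0.526
gripper_force: 30.0
```

```bash
python3 -c "
from h import *
load();st((466,164.6,118),-21.5)"
```

```text
load t 25.1 tcp [492.3 144.7 156. ] F [-0.27 -0.59 -3.49] M [0.311 0.969 0.011] M.y 1.0177 tilt -19.4 w 46.0 gf 30.0
t 25.1 tcp [492.3 144.7 156. ] F [ 0.23 -1.47 -3.64] M [ 0.323  0.953 -0.002] w 46.0 q [  43.    8.  -42.   32.  -34. -177.]
toolyaw -19.23 z [ 0.311 -0.114 -0.943]
shift units [-0.88  0.66 -1.27] turn z -0.26
```

Emit:
play_rows:
  commands: "0 0 0 0 0 0.2; -0.1 0 0 0 0 0.4; -0.1 0 0 0 0 0.4; -0.1 0 0 0 0 0.4; -0.1 0 0 0 0 0.4; -0.1 0 0 0 0 0.4; -0.1 0 0 0 0 0.4; 0 0 0 0 0 0.2; 0 0 0 -0 -0.3 0; 0 0 0 0.05 -0.35 0; 0 0 0 0 0 0; 0 0 0 0 0 0; 0 0 0 0 0 0"

```text
time_s: 26.4
tcp_pos: [0.477, 0.1439, 0.1577]
ee_rot: [[-0.906, -0.081, 0.415], [-0.076, 0.997, 0.027], [-0.416, -0.007, -0.909]]
wrist_force: [0.8, 0.8, -3.3]
gripper_width: 0.527
gripper_force: 30.0
```

```bash
python3 -c "
from h import *
load();st((466,164.6,118),-21.5)"
```

```text
load t 26.65 tcp [476.5 143.9 157.3] F [ 0.15  0.49 -3.86] M [-0.089  1.285 -0.012] M.y 1.2881 tilt -24.6 w 45.6 gf 30.0
t 26.65 tcp [476.5 143.9 157.3] F [ 0.01  0.8  -3.77] M [-0.103  1.286 -0.017] w 45.6 q [  38.    3.  -54.   48.  -18. -167.]
toolyaw 4.69 z [ 0.415  0.027 -0.909]
shift units [-0.35  0.69 -1.31] turn z -3.05
```

Emit:
play_rows:
  commands: "0 0 0 -0.016 0.2 0; 0 0 0 -0.033 0.4 0; 0 0 0 -0.033 0.4 0; 0 0 0 -0.033 0.4 0; 0 0 0 -0.033 0.4 0; 0 0 0 -0.033 0.4 0; 0 0 0 -0.033 0.4 0; 0 0 0 -0.02 0.25 0; 0 0 0 0 0 0; 0 0 0 0 0 0; 0 0 0 0 0 0; 0 0 0 0 0 0"

```text
time_s: 27.85
tcp_pos: [0.4756, 0.1434, 0.1572]
ee_rot: [[-0.996, -0.086, 0.001], [-0.086, 0.996, -0.008], [0.0, -0.008, -1.0]]
wrist_force: [0.1, 0.5, -3.9]
gripper_width: 0.522
gripper_force: 30.0
```

```bash
python3 -c "
from h import *
load(8)"
```

```text
load t 28.2 tcp [476.2 143.5 157.2] F [ 0.05  0.15 -3.8 ] M [0.012 0.002 0.007] M.y 0.0011 tilt -0.0 w 45.9 gf 30.0
```

Emit:
play_rows:
  commands: "-0.05 0.1 -0.15 0 0 -0.4; -0.05 0.1 -0.15 0 0 -0.4; -0.05 0.1 -0.15 0 0 -0.4; -0.05 0.1 -0.15 0 0 -0.4; -0.05 0.1 -0.15 0 0 -0.4; -0.05 0.1 -0.15 0 0 -0.4; -0.05 0.1 -0.15 0 0 -0.4; 0 0 -0.15 0 0 -0.25; 0 0 0 0 0 0; 0 0 0 0 0 0; 0 0 0 0 0 0"

```text
time_s: 29.3
tcp_pos: [0.466, 0.1645, 0.1214]
ee_rot: [[-0.932, 0.363, -0.002], [0.363, 0.932, -0.007], [-0.0, -0.007, -1.0]]
wrist_force: [0.3, 0.6, -3.9]
gripper_width: 0.53
gripper_force: 30.0
```

```bash
python3 -c "
from h import *
s=st((466.2,165,17.6),-21.5)
R=np.array(s['ee_rot']);print('level turn units',np.round(np.cross(R[:,2],[0,0,-1])/.15,3))"
```

```text
t 29.3 tcp [466.  164.5 121.4] F [ 0.33  0.59 -3.87] M [-0.085 -0.027 -0.008] w 46.1 q [  38.   16.  -26.    0.  -49. -150.]
toolyaw -21.3 z [-0.002 -0.007 -1.   ]
shift units [ 0.01  0.02 -3.46] turn z -0.02
level turn units [ 0.046 -0.015  0.   ]
```

Emit:
play_rows:
  commands: "0 0 -0.2 0.045 -0.015 0; 0.01 0.02 -0.5 0 0 -0.02; 0 0 -0.6 0 0 0; 0 0 -0.6 0 0 0; 0 0 -0.6 0 0 0; 0 0 -0.4 0 0 0; 0 0 -0.3 0 0 0; 0 0 -0.15 0 0 0; 0 0 -0.1 0 0 0; 0 0 0 0 0 0; 0 0 0 0 0 0"

```text
time_s: 30.4
tcp_pos: [0.4664, 0.1653, 0.0181]
ee_rot: [[-0.93, 0.366, 0.0], [0.366, 0.93, 0.0], [-0.0, 0.0, -1.0]]
wrist_force: [-0.2, -0.4, -3.9]
gripper_width: 0.525
gripper_force: 30.0
```

Emit:
play_rows:
  commands: "0 0 0 0 0 0; 0 0 0 0 0 0; 0 0 0 0 0 0; 0 0 0 0 0 0; 0 0 0 0 0 0; 0 0 0 0 0 0; 0 0 0 0 0 0"
  grip: 87

```text
time_s: 31.1
tcp_pos: [0.466, 0.1651, 0.0177]
ee_rot: [[-0.93, 0.366, -0.001], [0.366, 0.93, -0.0], [0.0, -0.001, -1.0]]
wrist_force: [-0.7, -0.9, -0.3]
gripper_width: 0.987
gripper_force: 0.0
```

Emit:
play_rows:
  commands: "0 0 0.2 0 0 0; 0 0 0.5 0 0 0; 0 0 0.7 0 0 0; 0 0 0.8 0 0 0; 0 0 0.7 0 0 0; 0.02 -0.3 0.4 0 0 0.04; 0.05 -0.7 0 0 0 0.1; 0.06 -0.9 0 0 0 0.12; 0.06 -0.9 0 0 0 0.12; 0.06 -0.9 0 0 0 0.12; 0.06 -0.9 0 0 0 0.12; 0.06 -0.9 0 0 0 0.12; 0.06 -0.9 0 0 0 0.12; 0.06 -0.9 0 0 0 0.12; 0.06 -0.9 0 0 0 0.12; 0.06 -0.9 0 0 0 0.12; 0.06 -0.9 0 0 0 0.12; 0.06 -0.9 0 0 0 0.12; 0.06 -0.4 0 0 0 0.08; 0 -0.2 0 0 0 0"

```text
time_s: 33.1
tcp_pos: [0.489, -0.1814, 0.1163]
ee_rot: [[-0.989, 0.146, -0.002], [0.146, 0.989, -0.0], [0.001, -0.001, -1.0]]
wrist_force: [-0.1, -0.6, -0.0]
gripper_width: 1.002
gripper_force: 0.0
```

Emit:
play_rows:
  commands: "0 0 0 0 0 0; 0 0 0 0 0 0"

```text
time_s: 33.3
tcp_pos: [0.4893, -0.1797, 0.1165]
ee_rot: [[-0.99, 0.144, -0.001], [0.144, 0.99, -0.0], [0.001, -0.0, -1.0]]
wrist_force: [0.2, 0.3, 0.4]
gripper_width: 1.002
gripper_force: 0.0
```

```bash
python3 - <<'E'
from h import *
st((489.6,-181.7,17),-8.3)
p,d=cams.capture("top");print(*tins("top",p,d),sep="\n");cv2.imwrite("pics/top2.png",p)
E
```

```text
t 33.3 tcp [ 489.3 -179.7  116.5] F [0.23 0.28 0.41] M [-0.01  -0.006 -0.025] w 87.2 q [ -2.  18. -22.   0. -49. -96.]
toolyaw -8.27 z [-0.001 -0.    -1.   ]
shift units [ 0.01 -0.07 -3.32] turn z -0.0
(array([465.6, 163.8]), array([ 46.6, 100.4]), np.float32(-21.5), 0.058)
(array([ 452.9, -176.4]), array([44.9, 26.1]), np.float32(82.3), 0.058)
```

Emit:
play_rows:
  commands: "0.01 -0.07 -0.4 0 0 0; 0 0 -0.6 0 0 0; 0 0 -0.6 0 0 0; 0 0 -0.6 0 0 0; 0 0 -0.5 0 0 0; 0 0 -0.4 0 0 0; 0 0 -0.2 0 0 0; 0 0 0 0 0 0; 0 0 0 0 0 0"

```text
time_s: 34.25
tcp_pos: [0.4904, -0.182, 0.0179]
ee_rot: [[-0.99, 0.143, 0.0], [0.143, 0.99, -0.001], [-0.0, -0.001, -1.0]]
wrist_force: [0.5, -0.4, 0.2]
gripper_width: 1.001
gripper_force: 0.0
```

Emit:
play_rows:
  commands: "0 0 0 0 0 0; 0 0 0 0 0 0; 0 0 0 0 0 0; 0 0 0 0 0 0; 0 0 0 0 0 0; 0 0 0 0 0 0; 0 0 0 0 0 0; 0 0 0 0 0 0"
  grip: 20

```text
time_s: 35.05
tcp_pos: [0.49, -0.1821, 0.0177]
ee_rot: [[-0.99, 0.144, -0.001], [0.144, 0.99, -0.001], [0.0, -0.001, -1.0]]
wrist_force: [-0.6, -0.2, 1.1]
gripper_width: 0.523
gripper_force: 30.0
```

Emit:
play_rows:
  commands: "0 0 0.2 0 0 0; 0 0 0.4 0 0 0; 0 0 0.5 0 0 0; 0 0 0.5 0 0 0; 0 0 0.5 0 0 0; 0 0 0.5 0 0 0; 0 0 0.4 0 0 0; 0 0 0.3 0 0 0; 0 0 0.2 0 0 0; 0 0 0 0 0 0; 0 0 0 0 0 0"

```text
time_s: 36.15
tcp_pos: [0.4896, -0.1819, 0.1222]
ee_rot: [[-0.99, 0.144, -0.001], [0.144, 0.99, -0.0], [0.001, -0.0, -1.0]]
wrist_force: [0.1, 0.8, -2.6]
gripper_width: 0.529
gripper_force: 30.0
```

Emit:
play_rows:
  commands: "0 0 0 0.03 0.2 0; 0 0 0 0.058 0.396 0; 0 0 0 0.058 0.396 0; 0 0 0 0.058 0.396 0; 0 0 0 0.058 0.396 0; 0 0 0 0.058 0.396 0; 0 0 0 0.058 0.396 0; 0 0 0 0.04 0.3 0; 0 0 0 0 0 0; 0 0 0 0 0 0; 0 0 0 0 0 0; 0 0 0 0 0 0"

```text
time_s: 37.35
tcp_pos: [0.4897, -0.182, 0.123]
ee_rot: [[-0.897, 0.144, -0.418], [0.13, 0.99, 0.06], [0.422, -0.0, -0.907]]
wrist_force: [-0.5, 0.1, -1.5]
gripper_width: 0.526
gripper_force: 30.0
```

```bash
python3 -c "
from h import *
load(8);st()"
```

```text
load t 37.7 tcp [ 490.  -182.   122.8] F [ 0.12  0.02 -1.95] M [-0.191 -1.159 -0.005] M.y -1.1746 tilt 25.0 w 46.0 gf 30.0
t 37.7 tcp [ 490.  -182.   122.8] F [-0.16  0.39 -2.  ] M [-0.18  -1.126  0.007] w 46.0 q [ -4.  31.  -4.  -2. -80. -94.]
toolyaw -8.26 z [-0.418  0.06  -0.906]
```

Emit:
play_rows:
  commands: "0 0 0 -0.03 -0.2 0; 0 0 0 -0.058 -0.396 0; 0 0 0 -0.058 -0.396 0; 0 0 0 -0.058 -0.396 0; 0 0 0 -0.058 -0.396 0; 0 0 0 -0.058 -0.396 0; 0 0 0 -0.04 -0.3 0; 0 0 0 0 0 0; 0 0 0 0 0 0; 0 0 0 0 0 0; 0 0 0 0 0 0; 0 0 0 0 0 0"

```text
time_s: 38.9
tcp_pos: [0.4903, -0.1821, 0.1223]
ee_rot: [[-0.988, 0.144, -0.061], [0.144, 0.99, 0.008], [0.061, -0.001, -0.998]]
wrist_force: [-0.0, 0.0, -1.3]
gripper_width: 0.528
gripper_force: 30.0
```

```bash
python3 -c "
from h import *
load(10)"
```

```text
load t 39.35 tcp [ 490.  -182.   122.6] F [ 0.19 -0.07 -2.03] M [-0.055 -0.182  0.006] M.y -0.188 tilt 3.5 w 45.4 gf 30.0
```

Emit:
play_rows:
  commands: "0 0 0 -0.04 -0.3 0; 0 0 0 -0.058 -0.396 0; 0 0 0 -0.058 -0.396 0; 0 0 0 -0.058 -0.396 0; 0 0 0 -0.058 -0.396 0; 0 0 0 -0.044 -0.3 0; 0 0 0 -0.044 -0.3 0; 0 0 0 -0.044 -0.3 0; 0 0 0 -0.044 -0.3 0; 0 0 0 -0.04 -0.26 0; 0 0 0 0 0 0; 0 0 0 0 0 0; 0 0 0 0 0 0; 0 0 0 0 0 0"

```text
time_s: 40.75
tcp_pos: [0.4912, -0.182, 0.1233]
ee_rot: [[-0.892, 0.144, 0.428], [0.13, 0.99, -0.063], [-0.433, -0.0, -0.901]]
wrist_force: [1.1, 0.2, -2.6]
gripper_width: 0.527
gripper_force: 30.0
```

```bash
python3 -c "
from h import *
load(8);st((489.6,-181.7,118),-8.3)"
```

```text
load t 41.1 tcp [ 490.1 -182.   122.6] F [-0.    0.02 -2.36] M [0.134 1.176 0.   ] M.y 1.1828 tilt -25.6 w 45.7 gf 30.0
t 41.1 tcp [ 490.1 -182.   122.6] F [-0.32 -1.3  -1.82] M [0.124 1.17  0.006] w 45.7 q [  -2.    9.  -47.   18.  -10. -113.]
toolyaw -8.28 z [ 0.427 -0.063 -0.902]
shift units [-0.02  0.01 -0.15] turn z -0.0
```

Emit:
play_rows:
  commands: "0 0 0 0.04 0.25 0; 0 0 0 0.058 0.396 0; 0 0 0 0.058 0.396 0; 0 0 0 0.058 0.396 0; 0 0 0 0.058 0.396 0; 0 0 0 0.058 0.396 0; 0 0 0 0.05 0.3 0; 0 0 0 0 0 0; 0 0 0 0 0 0; 0 0 0 0 0 0; 0 0 0 0 0 0; 0 0 0 0 0 0"

```text
time_s: 42.3
tcp_pos: [0.4896, -0.182, 0.1228]
ee_rot: [[-0.988, 0.144, 0.062], [0.144, 0.99, -0.008], [-0.063, 0.001, -0.998]]
wrist_force: [-0.3, 0.1, -3.0]
gripper_width: 0.527
gripper_force: 30.0
```

```bash
python3 -c "
from h import *
load(10)
s=st((490,-182,18),-8.3)
R=np.array(s['ee_rot']);print('level turn units',np.round(np.cross(R[:,2],[0,0,-1])/.15,3))"
```

```text
load t 42.75 tcp [ 490.  -182.   122.6] F [ 0.08 -0.2  -2.64] M [-0.034  0.133 -0.014] M.y 0.1264 tilt -3.6 w 46.0 gf 30.0
t 42.75 tcp [ 490.  -182.   122.6] F [-0.26 -0.59 -2.91] M [ 0.014  0.12  -0.012] w 46.0 q [ -2.  16. -25.   0. -46. -96.]
toolyaw -8.28 z [ 0.062 -0.008 -0.998]
shift units [-0.    0.   -3.49] turn z -0.0
level turn units [0.053 0.414 0.   ]
```

Emit:
play_rows:
  commands: "0 0 0 0.025 0.2 0; 0 0 -0.3 0.028 0.214 0; 0 0 -0.6 0 0 0; 0 0 -0.6 0 0 0; 0 0 -0.6 0 0 0; 0 0 -0.6 0 0 0; 0 0 -0.4 0 0 0; 0 0 -0.2 0 0 0; 0 0 -0.1 0 0 0; 0 0 -0.06 0 0 0; 0 0 0 0 0 0; 0 0 0 0 0 0"

```text
time_s: 43.95
tcp_pos: [0.4905, -0.1821, 0.0195]
ee_rot: [[-0.99, 0.144, 0.001], [0.144, 0.99, -0.0], [-0.001, 0.0, -1.0]]
wrist_force: [0.1, 1.2, -3.0]
gripper_width: 0.531
gripper_force: 30.0
```

```bash
python3 -c "
from h import *
st((490,-182,18),-8.3)"
```

```text
t 43.95 tcp [ 490.5 -182.1   19.5] F [ 0.08  1.19 -2.97] M [-0.002 -0.061  0.041] w 46.2 q [ -3.  26. -28.   0. -36. -96.]
toolyaw -8.27 z [ 0.001 -0.    -1.   ]
shift units [-0.02  0.   -0.05] turn z -0.0
```

Emit:
play_rows:
  commands: "0 0 -0.04 0 0 0; 0 0 0 0 0 0"

```text
time_s: 44.15
tcp_pos: [0.4901, -0.182, 0.0179]
ee_rot: [[-0.99, 0.144, 0.001], [0.144, 0.99, -0.0], [-0.001, 0.0, -1.0]]
wrist_force: [1.1, 0.6, -2.5]
gripper_width: 0.527
gripper_force: 30.0
```

Emit:
play_rows:
  commands: "0 0 0 0 0 0; 0 0 0 0 0 0; 0 0 0 0 0 0; 0 0 0 0 0 0; 0 0 0 0 0 0; 0 0 0 0 0 0; 0 0 0 0 0 0"
  grip: 87

```text
time_s: 44.85
tcp_pos: [0.4901, -0.182, 0.0177]
ee_rot: [[-0.99, 0.144, 0.0], [0.144, 0.99, -0.0], [-0.0, 0.0, -1.0]]
wrist_force: [-0.4, -0.2, -0.2]
gripper_width: 0.983
gripper_force: 0.0
```

Emit:
play_rows:
  commands: "0 0 0.2 0 0 0; 0 0 0.5 0 0 0; 0 0 0.7 0 0 0; 0 0 0.8 0 0 0; 0 0 0.5 0 0 0; -0.02 0.3 0.2 0 0 0.09; -0.03 0.7 0 0 0 0.2; -0.03 0.9 0 0 0 0.25; -0.04 0.9 0 0 0 0.25; -0.04 0.9 0 0 0 0.2; -0.03 0.9 0 0 0 0.2; -0.03 0.7 0 0 0 0.2; 0 0.4 0 0 0 0.1; 0 0.1 0 0 0 0; 0 0 0 0 0 0; 0 0 0 0 0 0"

```text
time_s: 46.45
tcp_pos: [0.4833, -0.0086, 0.1045]
ee_rot: [[-0.997, -0.078, -0.0], [-0.078, 0.997, -0.0], [0.0, -0.0, -1.0]]
wrist_force: [0.7, -0.4, -0.0]
gripper_width: 0.998
gripper_force: 0.0
```

```bash
python3 - <<'E'
from h import *
st((483,-7.4,17),4.5)
p,d=cams.capture("top");print(*tins("top",p,d),sep="\n")
E
```

```text
t 46.45 tcp [483.3  -8.6 104.5] F [ 0.72 -0.43 -0.04] M [-0.007  0.004  0.056] w 86.8 q [  18.   16.  -28.    0.  -46. -104.]
toolyaw 4.47 z [-0. -0. -1.]
shift units [-0.01  0.04 -2.92] turn z 0.0
(array([ 489.5, -181.1]), array([45. , 99.8]), np.float32(-8.5), 0.0584)
```

Emit:
play_rows:
  commands: "-0.01 0.04 -0.4 0 0 0; 0 0 -0.6 0 0 0; 0 0 -0.6 0 0 0; 0 0 -0.6 0 0 0; 0 0 -0.4 0 0 0; 0 0 -0.2 0 0 0; 0 0 -0.11 0 0 0; 0 0 0 0 0 0"

```text
time_s: 47.3
tcp_pos: [0.4832, -0.0072, 0.0173]
ee_rot: [[-0.997, -0.078, -0.0], [-0.078, 0.997, -0.0], [0.0, -0.0, -1.0]]
wrist_force: [-0.1, 0.3, 0.0]
gripper_width: 1.004
gripper_force: 0.0
```

Emit:
play_rows:
  commands: "0 0 0 0 0 0; 0 0 0 0 0 0; 0 0 0 0 0 0; 0 0 0 0 0 0; 0 0 0 0 0 0; 0 0 0 0 0 0; 0 0 0 0 0 0; 0 0 0 0 0 0"
  grip: 20

```text
time_s: 48.1
tcp_pos: [0.4831, -0.0069, 0.0174]
ee_rot: [[-0.997, -0.079, 0.0], [-0.079, 0.997, -0.0], [-0.0, -0.0, -1.0]]
wrist_force: [-0.4, -0.2, 0.4]
gripper_width: 0.525
gripper_force: 30.0
```

Emit:
play_rows:
  commands: "0 0 0.2 0 0 0; 0 0 0.5 0 0 0; 0 0 0.6 0 0 0; 0 0 0.7 0 0 0; 0 0 0.7 0 0 0; 0 0 0.5 -0.02 0.25 0; 0 0 0.2 -0.03 0.45 0; 0 0 0 -0.03 0.45 0; 0 0 0 -0.03 0.45 0; 0 0 0 -0.02 0.2 0; 0 0 0 0 0 0; 0 0 0 0 0 0; 0 0 0 0.02 -0.3 0; 0 0 0 0.03 -0.45 0; 0 0 0 0.03 -0.45 0; 0 0 0 0.02 -0.25 0; 0 0 0 0 0 0; 0 0 0 0 0 0; 0 0 0 0 0 0"

```text
time_s: 50.0
tcp_pos: [0.4833, -0.0067, 0.1194]
ee_rot: [[-0.996, -0.079, -0.053], [-0.079, 0.997, -0.004], [0.053, -0.0, -0.999]]
wrist_force: [-0.2, 0.1, -5.1]
gripper_width: 0.525
gripper_force: 30.0
```

```bash
python3 -c "
from h import *
load(16)"
```

```text
load t 50.75 tcp [483.1  -6.8 119.4] F [ 0.14 -0.16 -5.94] M [-0.008 -0.167  0.002] M.y -0.1661 tilt 3.0 w 45.6 gf 30.0
```

Emit:
play_rows:
  commands: "0 0 0 0.03 -0.45 0; 0 0 0 0.04 -0.55 0; 0 0 0 0.04 -0.55 0; 0 0 0 0.02 -0.25 0; 0 0 0 0 0 0; 0 0 0 0 0 0; 0 0 0 0 0 0; 0 0 0 -0.02 0.3 0; 0 0 0 -0.03 0.45 0; 0 0 0 -0.03 0.45 0; 0 0 0 -0.02 0.25 0; 0 0 0 0 0 0; 0 0 0 0 0 0; 0 0 0 0 0 0"

```text
time_s: 52.15
tcp_pos: [0.4827, -0.0069, 0.1191]
ee_rot: [[-0.997, -0.078, -0.0], [-0.078, 0.997, 0.0], [0.0, 0.0, -1.0]]
wrist_force: [-1.1, -0.6, -6.3]
gripper_width: 0.525
gripper_force: 30.0
```

```bash
python3 -c "
from h import *
load(16);st((674.8,74.5,200),4.5)"
```

```text
load t 52.9 tcp [483.1  -6.8 119.3] F [ 0.15  0.08 -5.9 ] M [-0.016 -0.062 -0.008] M.y -0.0601 tilt -0.0 w 45.8 gf 30.0
t 52.9 tcp [483.1  -6.8 119.3] F [ 1.21 -0.14 -5.33] M [-0.002 -0.05   0.006] w 45.8 q [  19.   15.  -27.   -0.  -48. -104.]
toolyaw 4.5 z [ 0.  0. -1.]
shift units [6.39 2.71 2.69] turn z -0.0
```

The moment about the tin's cross axis jumps by 0.09 N·m after near versus far tipping, which matches the 0.16 kg ball rolling 58 mm. The tin from the white tile is the rattling one.

Emit:
play_rows:
  commands: "0.1 0.04 0.1 0 0 0; 0.25 0.1 0.15 0 0 0; 0.4 0.17 0.2 0 0 0; 0.5 0.21 0.2 0 0 0; 0.6 0.26 0.2 0 0 0; 0.7 0.3 0.2 0 0 0; 0.7 0.3 0.2 0 0 0; 0.7 0.3 0.1 0 0 0; 0.7 0.3 0.1 0 0 0; 0.6 0.26 0 0 0 0; 0.5 0.21 0 0 0 0; 0.35 0.15 0 0 0 0; 0.2 0.08 0 0 0 0; 0.09 0.03 0 0 0 0; 0 0 0 0 0 0; 0 0 0 0 0 0; 0 0 0 0 0 0"

```text
time_s: 54.6
tcp_pos: [0.6744, 0.0742, 0.163]
ee_rot: [[-0.997, -0.078, -0.0], [-0.078, 0.997, 0.0], [0.0, 0.0, -1.0]]
wrist_force: [-0.1, -0.2, -5.7]
gripper_width: 0.524
gripper_force: 30.0
```

```bash
python3 - <<'E'
from h import *
st((674.8,74.5,163),4.5)
p,d=cams.capture("scene");cv2.imwrite("pics/sc3.png",p)
E
```

```text
t 54.6 tcp [674.4  74.2 163. ] F [-0.15 -0.17 -5.73] M [-0.006 -0.054  0.022] w 45.6 q [  20.   30.    4.   -0.  -64. -105.]
toolyaw 4.49 z [-0.  0. -1.]
shift units [ 0.01  0.01 -0.  ] turn z 0.0
```

View pics/sc3.png

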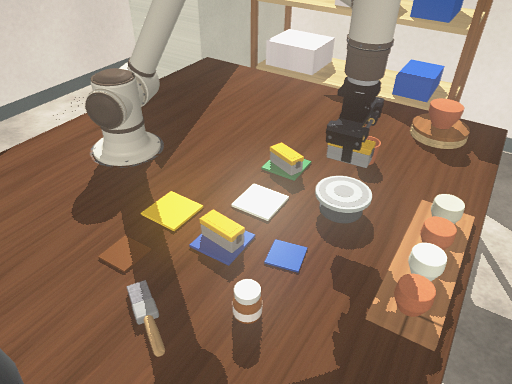

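The tin is held level above the wheel (tin at 352,150, wheel at 343,195). The other two stand upright on the green and blue tiles, and nothing else has moved.

```bash
python3 -c "
from station import r
print(r.finish_job())"
```

```text
the job is handed in; nothing more can be done
None
```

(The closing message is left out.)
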